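Lock the trolley coupling with its linchpin

TASK

Lock the nursery trolley's tow coupling: pick up the linchpin with the sprung ring, slide it gently through the cross hole of the coupling post until its collar is fully home against the post, then swing the ring over the post and down over the pin end until it snaps shut, and let go. Feel for the hole, as the post stands a little higher than its mark by an unknown amount; never force the pin against the coupling, and leave the pots and other things alone.

Things in the scene. Friction and masses are not known exactly. Their poses are not given: they have to be found in the camera images.
- coupling: Fixed trolley coupling, origin on the bench under its upright steel post, 34 mm (x) by 26 mm (y), z up. Base 120 x 100 mm, green drawbar (top 44 mm high) running to +y. A square hole 13.5 mm wide goes through the post along x at y = 0; the pin enters along +x at the face x = -17 mm. The post, stiff, stands 0 to 20 mm (unknown) above its lowest setting: hole axis 75 to 95 mm high.
- hole_mark (a point): Mark on the coupling frame, not on the post: where the hole's mouth centre would be with the post at its lowest (coupling x = -17, y = 0, z = 75 mm; same axes). The true hole is 0 to 20 mm above it; the post's top is 18 mm above the hole's axis.
- pin_grip (a point): Centre of the linchpin's upright grip tab: 24 mm along the pin (x, towards the tip), 14 mm thick, 36 mm high (z), standing on the bench. Pin axis 7 mm lower (11 mm over the bench). Ahead along x: ring hinge at 26 mm, collar 24 mm wide at 34 to 40 mm, 12 mm square shank to 81 mm, then a 7 mm square nose to 90 mm. About 0.19 kg. Home: collar face on post face.
- pin_tip (a point): Centre of the linchpin's tip end face, on the pin's axis 90 mm ahead of the grip tab's centre; same axes. The last 9 mm are a nose 7 mm square; behind it a square shoulder steps out to the 12 mm shank. With the collar home it stands 33 mm ahead (x) of the coupling's origin.
- ring_bar (a point): Middle of the ring's far bar, 70 mm from the hinge (hinge on the pin's axis, line along y); moves with the ring. Ring: U loop of 7 mm round steel bar, 49 mm wide, 35 mm inside, so the post passes through it. Open it leans up and forward, bar 25 mm ahead of and 65 mm above the hinge; shut it lies level round the post, bar just beyond the pin tip.
- ring (a joint): Ring angle: 0 open (where the spring rests), 1.2 shut. Over-centre spring: it resists with up to about 7 N at the bar (most at about 0.4) until 0.8, then snaps shut by itself and stays; let go before 0.8 it springs back open.
There are look-alikes about, which are no part of the job. There is more than one size of the part that bears pin_grip; the job needs the largest.

How it is judged (in metres and radians):
On the way, in this order (a step that is already met when the one before it is completed fails the run):
1. the pin is through the post's hole with its collar home, the ring still open (x of pin_tip in the frame of coupling above 0.0295 m and y of pin_tip in the frame of coupling between -0.005 and 0.005 m and z of pin_tip in the frame of coupling between 0.068 and 0.102 m and value of joint ring below 0.3 rad), for 0.2 s.
2. the ring has been swung over the post and snapped shut over the pin end (value of joint ring above 1.1 rad), for 0.2 s.
At the end, for the whole second after the job is handed in: the linchpin is through the post's cross hole with its collar within 3.5 mm of home (tip at least 29.5 mm ahead of the coupling's origin, within 5 mm of its centre line sideways and 68 to 102 mm above the bench), the ring is shut (1.1 rad or more) and still, and the pin is let go (x of pin_tip in the frame of coupling above 0.0295 m and y of pin_tip in the frame of coupling between -0.005 and 0.005 m and z of pin_tip in the frame of coupling between 0.068 and 0.102 m and value of joint ring above 1.1 rad and velocity of joint ring below 0.2 rad/s); the robot touches nothing.
It fails at once if the linchpin is forced against the coupling with more than 30 N (contact force between linchpin and coupling above 30 N).
It fails at once if a pot, the trowel, the plain pin or the label block is shifted by more than 30 mm (distance of any of plant_a, plant_b, plant_c, empty_pot, plain_pin, trowel, label_block from where it was at the start of the episode above 0.03 m).
It also fails if it takes over 67 s, if anything falls off the work surface, if the arm or the gripper's body presses on something with over 40 N, if the wrist force passes 120 N, or if a joint passes its speed limit or range.

ROBOT

A 6-joint arm with a two-finger parallel gripper is mounted at the origin on the work surface. World frame = base frame: x ahead of the robot, y to its left, z up, the work surface at z = 0. Lengths are in mm, angles in rad, forces in N, time in s.
With the tool pointing down it reaches from about 350 to 875 mm from the base axis. Payload 4.2 kg.
Tool frame: the origin (TCP) lies between the finger pads; the fingertips stand 11 mm ahead of it and the grasp point (between the pads) lies 8 mm behind it; z points along the fingers, y is the direction in which the jaws open and shut (so a half turn about z gives the same grasp; the last joint's range is limited). The gripper opens to 85 mm and grips with 20 to 120 N. Pads are 22 mm wide; open, the fingers measure 114 mm over their backs; the gripper's body (76 mm by 85 mm) begins 54 mm behind the grasp point. The pads swing forward as they close: fully open they stand 13 mm farther back than shut.
Start: joints at [1.479, 0.385, 0.008, 0, -1.194, -0.259], TCP at [214.748, 586.926, 202.512] pointing down, gripper open.
Joint ranges: [-3.14, 3.14], [-1.21, 2.06], [-1.07, 1.41], [-3.16, 2.05], [-2.99, -0.16], [-3.1, 3.1]. Speed limits (rad/s): [2.79, 2.79, 3.14, 3.14, 3.14, 3.14].

INTERFACE

Orientations are given as a unit quaternion [x, y, z, w].
In Python, from bench import * gives the robot as it stands.
- The arm moves only by the tool servo_tool, never from a script. Its argument "rows" is a list of rows, each a list of 7 numbers: the opening, from 0 (shut) to 1 (fully open), then the shift along the tool's x, y, z in cm, then the turn, a rotation vector about the tool's x, y, z in degrees. A call has 1 to 12 rows; each row shifts and turns the commanded pose from where the row before left it, along the tool's axes as they then stand; what a row does not reach is not made up. A row lasts 1/10 s, in which the tool goes at most 50 mm and 8.59 degrees, less where a joint would pass 70% of its speed; a pose out of reach is approached as far as the arm can. A call is refused whole if a number of a shift passes 5 or a number of a turn 8.59, either way. A call with a gripper value outside its range is refused whole. The fingers move at their own pace and stop on an object; the grip force is fixed at half the most. Time passes only in rows, so rows that do not move let the fingers close. It gives the time, the measured TCP pose, the force and the opening at its end, in the units of the state.
- read_state(): the state, without advancing time (a new reading comes with each control period).
- get_image(name): name is "side" or "top" or "wrist"; returns a dict with "image" (384x512x3 uint8, red, green, blue), "mtx" (3x3 intrinsics, pixels), "extrinsics" (4x4, takes a point from camera to world coordinates). Camera axes: x right, y up, looking along -z (the intrinsics and any distortion apply to the point x, -y, -z); pixel columns grow to the right and rows downward; lengths in mm; the calibration is good to about 2 mm. A picture is of the moment at which its call begins. There is no depth.
- job_done(): hands the job in, once; it reports no verdict.
The state is a dict: "clock": time; "joints": joint angles; "joint_vel": joint speeds; "joint_efforts": joint torques, N m; "position": TCP position; "ee_rot": TCP orientation; "contact_force": force on the tool from outside, world axes, zero at the start; "wrist_torque": the same for the moment, N m; "gripper_width": finger opening in mm.
Only numpy, scipy, OpenCV 4.12 (cv2) and the standard library are available. Lean on these libraries where they do the work, as an engineer would, in place of code of your own. Each camera call takes 0.05 s, during which the arm holds its last target. There are 200 camera calls.

## Working session

There is one attempt and no reset: what is moved stays moved. The work goes in short steps, Python scripts to look and compute and a tool call to move; the robot and the scene stay as the last step left them, time stands still between calls to the robot, and variables do not carry over. Pictures are saved under pics/ and viewed, about 8 in all and at most 12, crops included, and the job is handed in when it is done.

Besides the shell and the picture viewer there is one more tool, called after "Emit:" by a JSON object that holds its "api" and its "payload", one argument or row to a line. servo_tool: Moves the arm, as the interface text tells. Its arguments: {"type":"object","properties":{"rows":{"type":"array","items":{"type":"array","items":{"type":"number"}}}},"required":["rows"]}

```bash
mkdir -p pics; ls
python3 - <<'E'
from bench import *
import cv2,numpy as np,pickle
d={}
for n in ["side","top"]:
    g=get_image(n); d[n]=g
    cv2.imwrite(f"pics/{n}0.png",cv2.resize(g["image"][:,:,::-1],(768,576),interpolation=cv2.INTER_CUBIC))
    print(n,np.round(g["mtx"],1).tolist(),np.round(g["extrinsics"],3).tolist(),[k for k in g])
pickle.dump(d,open("d0.pkl","wb"))
print(read_state())
E
```

```text
pics
side [[388.5, 0.0, 258.0], [0.0, 388.5, 195.6], [0.0, 0.0, 1.0]] [[0.714, 0.365, -0.597, 87.633], [-0.7, 0.349, -0.624, -596.521], [-0.02, 0.863, 0.505, 470.823], [0.0, 0.0, 0.0, 1.0]] ['image', 'mtx', 'extrinsics']
top [[400.4, 0.0, 257.0], [0.0, 400.4, 193.2], [0.0, 0.0, 1.0]] [[0.0, 0.988, -0.156, 402.133], [-1.0, -0.001, -0.007, -114.987], [-0.007, 0.156, 0.988, 894.352], [0.0, 0.0, 0.0, 1.0]] ['image', 'mtx', 'extrinsics']
{'clock': 0.1, 'joints': array([ 1.47858444e+00,  3.85482964e-01,  6.77867153e-03, -3.94687057e-04,
       -1.19400693e+00, -2.58612203e-01]), 'joint_vel': array([ 0.00053417, -0.00041686,  0.00346312,  0.00137745, -0.0004145 ,
       -0.00257548]), 'joint_efforts': array([-2.83921690e-04, -3.93318057e+01,  1.88930959e+01,  4.19802099e+00,
       -2.57271844e-03,  2.69767717e-06]), 'position': array([214.58853206, 586.40254874, 201.54134962]), 'ee_rot': array([ 9.84641542e-01, -1.74585462e-01, -1.03228171e-04,  9.69377323e-04]), 'contact_force': array([ 0.13429958, -0.86510377, -0.1100539 ]), 'wrist_torque': array([0.01584381, 0.0067568 , 0.01776657]), 'gripper_width': 85.35030986092258}
```

View pics/side0.png

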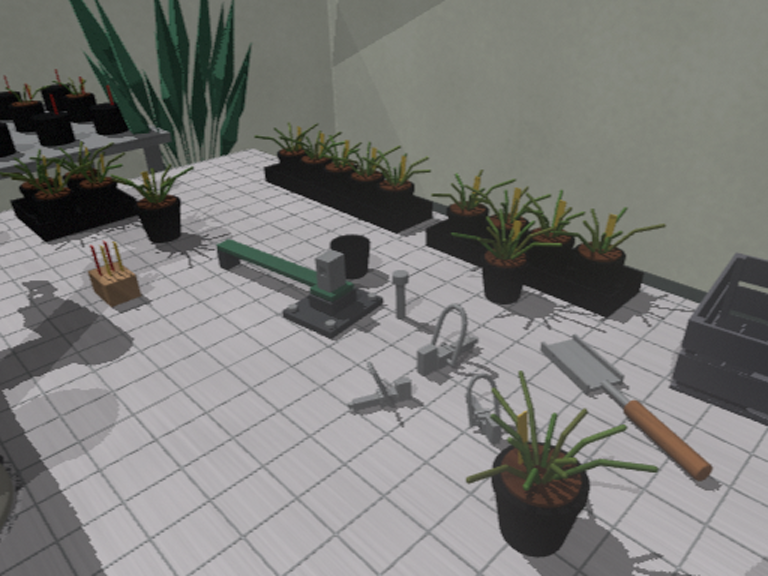

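View pics/top0.png

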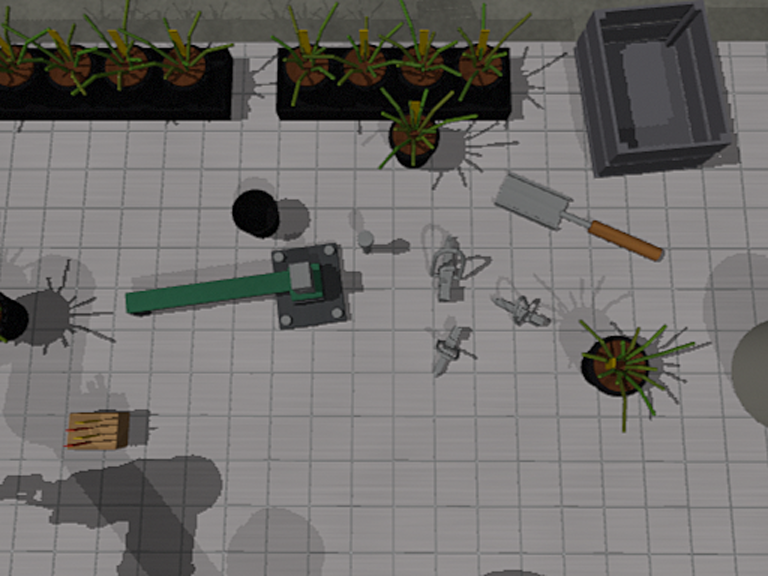

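```bash
cat > h.py <<'E'
import numpy as np,cv2,pickle
def ray(g,u,v):
    K=g["mtx"];E=g["extrinsics"];d=np.array([(u-K[0,2])/K[0,0],-(v-K[1,2])/K[1,1],-1.])
    return E[:3,3],E[:3,:3]@d
def onz(g,u,v,z):
    o,d=ray(g,u,v);return o+d*(z-o[2])/d[2]
def proj(g,p):
    E=g["extrinsics"];c=E[:3,:3].T@(np.asarray(p,float)-E[:3,3]);K=g["mtx"]
    return K[0,0]*c[0]/-c[2]+K[0,2],K[1,1]*-c[1]/-c[2]+K[1,2]
def tri(ga,a,gb,b):
    o1,d1=ray(ga,*a);o2,d2=ray(gb,*b)
    s=np.linalg.lstsq(np.c_[d1,-d2],o2-o1,rcond=None)[0]
    p,q=o1+d1*s[0],o2+d2*s[1];return (p+q)/2,np.linalg.norm(p-q)
E
python3 - <<'E'
from h import *
d=pickle.load(open("d0.pkl","rb"))
t=d["top"]["image"][140:260,180:372,::-1]; s=d["side"]["image"][150:310,180:350,::-1]
t=cv2.resize(t,None,fx=4,fy=4,interpolation=cv2.INTER_CUBIC)
cv2.imwrite("pics/tc.png",t)
cv2.imwrite("pics/sc.png",cv2.resize(s,None,fx=3.7,fy=3.7,interpolation=cv2.INTER_CUBIC)[:600])
E
```

```text
(no output)
```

View pics/tc.png

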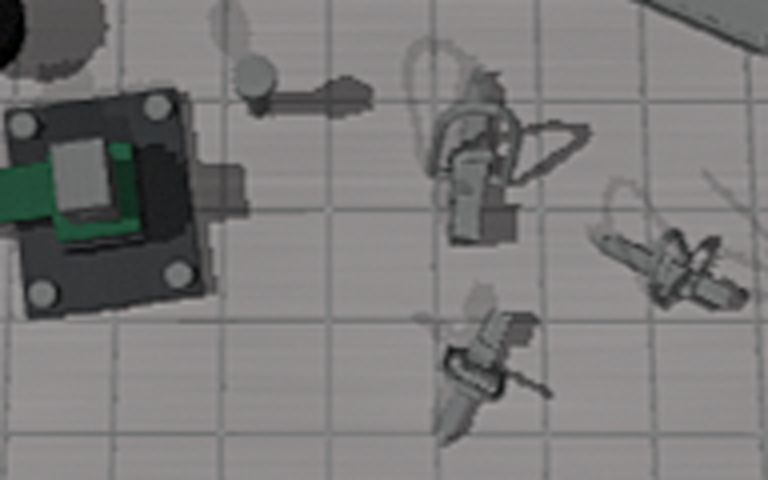

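View pics/sc.png

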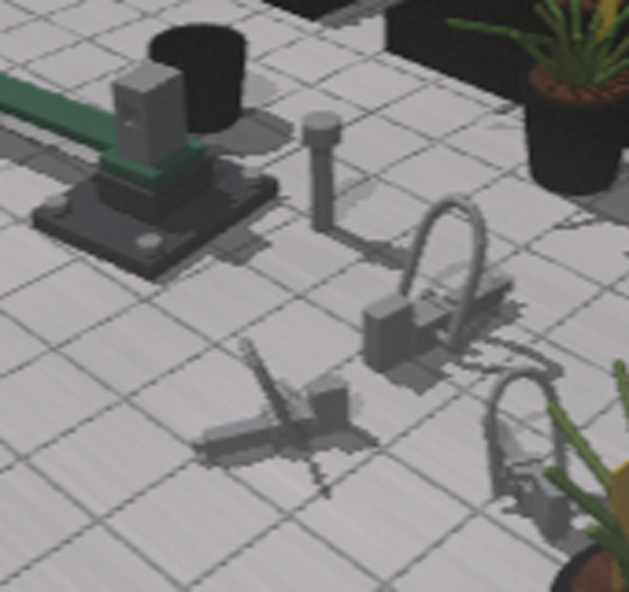

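Run:
```python
from h import *
d=pickle.load(open("d0.pkl","rb"));T,S=d["top"],d["side"]
f=lambda x,y:(180+x/4-.4,140+y/4-.4)
g=lambda x,y:(180+x/3.7-.4,150+y/3.7-.4)
np.set_printoptions(precision=1,suppress=True)
for z in (20,):
    b=[onz(T,*f(*p),z)for p in[(22,125),(158,107),(180,275),(42,293)]]
    c=np.mean(b,0);vx=b[0]+b[1]-b[2]-b[3];print("bolts",z,c,np.degrees(np.arctan2(vx[1],vx[0])),np.linalg.norm(b[0]-b[3]),np.linalg.norm(b[0]-b[1]))
for z in(93,103,113):
    q=[onz(T,*f(*p),z)for p in[(50,147),(102,140),(110,205),(57,212)]]
    vx=q[0]+q[1]-q[2]-q[3];print("post",z,np.mean(q,0),np.degrees(np.arctan2(vx[1],vx[0])),np.linalg.norm(vx)/2,np.linalg.norm(q[0]-q[1]))
# post top corners by two views: left-top, right, near
for a,b in[((57,212),(113,83)),((50,147),(157,60)),((110,205),(147,100)),((102,140),(187,70))]:
    print("posttop tri",tri(T,f(*a),S,g(*b)))
print("bolt tri",tri(T,f(42,293),S,g(55,205)),tri(T,f(180,275),S,g(150,243)))
print("tab back top mid z36",onz(T,*f(467,240),36),"tip z11",onz(T,*f(490,75),11))
print("tri tab back-left top",tri(T,f(450,240),S,g(363,306)), tri(T,f(480,240),S,g(385,318)))
print("ring bar",tri(T,f(477,108),S,g(455,200)))
print("tip",tri(T,f(490,73),S,g(510,283)))
print("hole px",g(133,121))
```

```text
bolts 20 [549.1   6.8  20. ] 8.196145038586158 95.23368304194655 76.51539873931517
post 93 [548.9   7.5  93. ] 7.7624597624422655 33.942382062671186 26.744239585040763
post 103 [547.    5.9 103. ] 7.762459762442296 33.51881788908499 26.41050043505669
post 113 [545.2   4.4 113. ] 7.762459762442266 33.09525371549881 26.07676128507263
posttop tri (array([531.6,  17.6,  93.4]), np.float64(3.359098173216185))
posttop tri (array([566.1,  20.9,  94.7]), np.float64(6.160784838212903))
posttop tri (array([535.5,  -8.7,  90.2]), np.float64(2.9721958121620906))
posttop tri (array([568.6,  -5.2,  96.1]), np.float64(4.2425800671910965))
bolt tri (array([497.4,  38.4,  16.3]), np.float64(0.31957872776351975)) (array([507.7, -38.2,  18.7]), np.float64(1.8438888432220635))
tab back top mid z36 [ 523.9 -194.3   36. ] tip z11 [ 621.7 -211.1   11. ]
tri tab back-left top (array([ 525.6, -186.7,   38.8]), np.float64(5.392904066702708)) (array([ 525.2, -202.6,   39.5]), np.float64(4.791458927267804))
ring bar (array([ 587.3, -196.8,   79.8]), np.float64(0.8684569479303509))
tip (array([ 621.5, -210.6,   17.1]), np.float64(0.540212443330536))
hole px (215.54594594594593, 182.3027027027027)
```

Emit:
{"api": "servo_tool", "payload": {
  "rows": [
    [1,2.85,3.12,0,0,0,0],
    [1,2.85,3.12,0,0,0,0],
    [1,2.85,3.12,0,0,0,0],
    [1,2.85,3.12,0,0,0,0],
    [1,2.85,3.12,0,0,0,0],
    [1,2.85,3.12,0,0,0,0],
    [1,2.85,3.12,0,0,0,0],
    [1,2.85,3.12,0,0,0,0],
    [1,2.85,3.12,0,0,0,0],
    [1,2.85,3.12,0,0,0,0]
  ]
}}

```text
clock: 1.1
position: [375.2, 194.2, 202.4]
ee_rot: [0.985, -0.174, -0.0, 0.0]
contact_force: [1.3, 0.7, -0.2]
gripper_width: 85.1
```

Emit:
{"api": "servo_tool", "payload": {
  "rows": [
    [1,2.85,3.12,0,0,0,0],
    [1,2.85,3.12,0,0,0,0],
    [1,2.85,3.12,0,0,0,0],
    [1,2.85,3.12,0,0,0,0],
    [1,2.85,3.12,0,0,0,0],
    [1,2.85,3.12,0,0,0,0],
    [1,2.85,3.12,0,0,0,0],
    [1,2.85,3.12,0,0,0,0],
    [1,2.85,3.12,0,0,0,0],
    [1,2.85,3.12,0,0,0,0],
    [1,0,0,0,0,0,-5.2],
    [1,0,0,0,0,0,-5.2]
  ]
}}

```text
clock: 2.3
position: [535.3, -196.3, 201.2]
ee_rot: [0.996, -0.084, -0.001, -0.0]
contact_force: [-0.2, 0.1, 0.8]
gripper_width: 85.6
```

Run:
```python
from h import *
from bench import *
g=get_image("wrist");pickle.dump(g,open("w1.pkl","wb"))
s=read_state();print(s["clock"],s["position"],s["ee_rot"],s["joints"])
np.set_printoptions(precision=3,suppress=True)
print(g["extrinsics"],g["mtx"])
cv2.imwrite("pics/w1.png",cv2.resize(g["image"][:,:,::-1],(768,576),interpolation=cv2.INTER_CUBIC))
```

```text
2.35 [ 535.19689539 -195.76929872  201.44542333] [ 9.96593861e-01 -8.24600504e-02 -9.99319735e-04 -1.32869580e-04] [-6.66268193e-02  2.93102917e-01 -1.30593621e-01 -3.26105269e-04
 -1.14909396e+00  1.47244926e+00]
[[  -0.167    0.941    0.293  610.291]
 [  -0.986   -0.16    -0.05  -208.265]
 [  -0.      -0.298    0.955  371.82 ]
 [   0.       0.       0.       1.   ]] [[294.046   0.    252.427]
 [  0.    294.046 195.247]
 [  0.      0.      1.   ]]
```

View pics/w1.png

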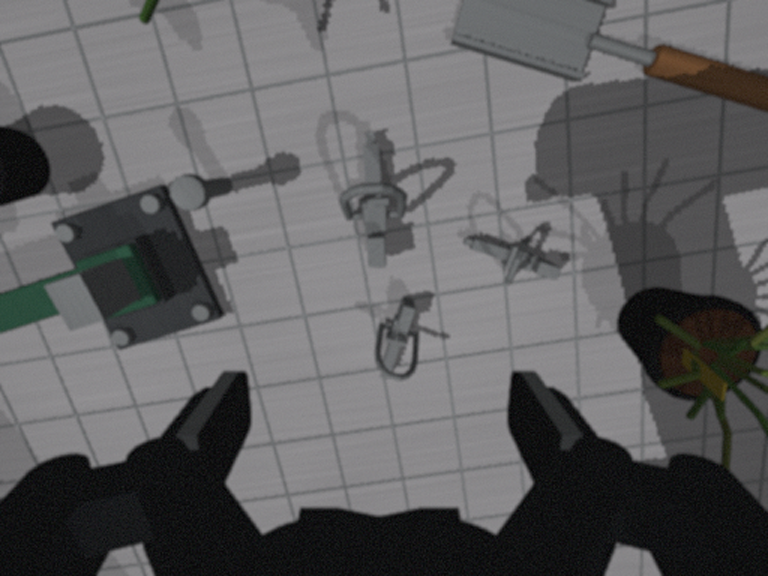

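Run:
```python
from h import *
g=pickle.load(open("w1.pkl","rb"))
c=g["image"][75:185,210:300,::-1]
c=cv2.convertScaleAbs(c,alpha=1.6)
cv2.imwrite("pics/w1c.png",cv2.resize(c,None,fx=5.4,fy=5.4,interpolation=cv2.INTER_CUBIC))
```

```text
(no output)
```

View pics/w1c.png

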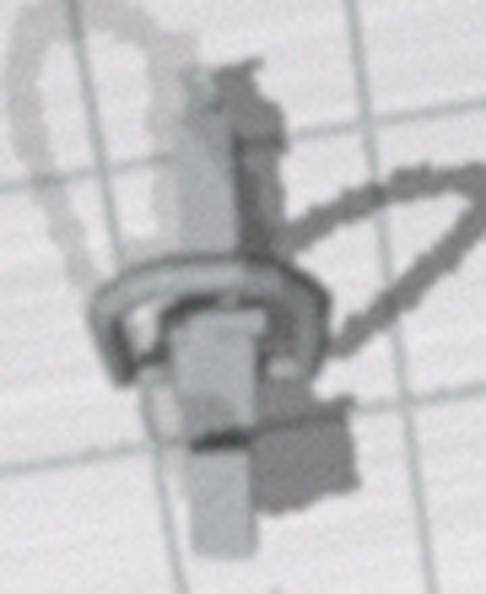

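Run:
```python
from h import *
np.set_printoptions(precision=1,suppress=True)
g=pickle.load(open("w1.pkl","rb"))
f=lambda x,y:(210+x/5.4-.4,75+y/5.4-.4)
P=[onz(g,*f(225,555),36),onz(g,*f(221,446),36),onz(g,*f(207,240),17),onz(g,*f(206,130),17),onz(g,*f(199,78),14)]
for p in P:print(p)
A=np.array(P)[:,:2];m=A.mean(0);v=np.linalg.svd(A-m)[2][0];v*=np.sign(v[0])
print("yaw",np.degrees(np.arctan2(v[1],v[0])),"resid",(A-m)@[-v[1],v[0]],(A-m)@v)
print("grip from tip",A[4]-90*v,"from tab",(A[0]+A[1])/2)
```

```text
[ 529. -193.   36.]
[ 552.7 -196.2   36. ]
[ 594.2 -200.1   17. ]
[ 616.5 -203.8   17. ]
[ 627.1 -204.1   14. ]
yaw -6.535783254813443 resid [ 0.1 -0.3  0.5 -0.6  0.3] [-55.3 -31.4  10.3  32.9  43.5]
grip from tip [ 537.7 -193.9] from tab [ 540.8 -194.6]
```

Emit:
{"api": "servo_tool", "payload": {
  "rows": [
    [0.6,0.5,-0.22,0,0,0,0],
    [0.6,0,0,0,0,0,-3],
    [0.6,0,0,4,0,0,0],
    [0.6,0,0,4,0,0,0],
    [0.6,0,0,4,0,0,0],
    [0.6,0,0,2,0,0,0],
    [0.6,0,0,0,0,0,0]
  ]
}}

```text
clock: 3.05
position: [538.5, -192.8, 59.1]
ee_rot: [0.998, -0.059, -0.004, -0.0]
contact_force: [-0.5, 0.1, 0.5]
gripper_width: 51.3
```

Run:
```python
from h import *
from bench import *
s=read_state();print(s["position"],s["ee_rot"])
g=get_image("wrist");pickle.dump(g,open("w2.pkl","wb"))
cv2.imwrite("pics/w2.png",cv2.convertScaleAbs(g["image"][:,:,::-1],alpha=1.5))
```

```text
[ 538.50032836 -192.75080516   59.09124868] [ 9.98247457e-01 -5.90535004e-02 -3.82198180e-03 -3.02493305e-04]
```

View pics/w2.png

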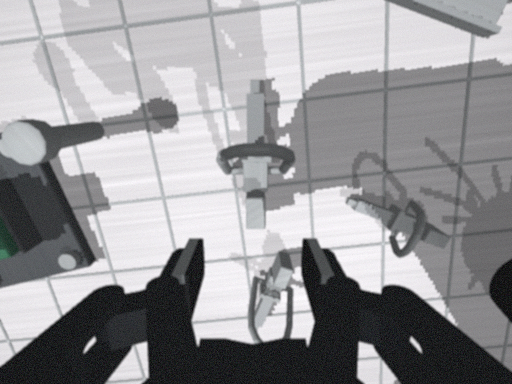

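Run:
```python
from h import *
np.set_printoptions(precision=1,suppress=True)
g=pickle.load(open("w2.pkl","rb"))
print(g["extrinsics"])
P=[onz(g,*p) for p in[(256.5,228,36),(256.5,197,36),(257,140,17),(258,100,17),(258,82,14),(256,148,77)]]
for p in P:print(p)
v=P[4]-P[0];print(np.degrees(np.arctan2(v[1],v[0])))
print(proj(g,[540.5,-194.5,36]))
```

```text
[[  -0.1    0.9    0.3  615. ]
 [  -1.    -0.1   -0.  -201. ]
 [  -0.    -0.3    1.   229.3]
 [   0.     0.     0.     1. ]]
[ 529.3 -193.8   36. ]
[ 552.4 -196.4   36. ]
[ 588.8 -201.2   17. ]
[ 615.7 -204.9   17. ]
[ 627.4 -206.3   14. ]
[ 592.2 -200.2   77. ]
-7.271358143705458
(np.float64(255.71076394896892), np.float64(213.3170214166061))
```

Emit:
{"api": "servo_tool", "payload": {
  "rows": [
    [0.6,0.24,0.21,1.4,0,0,0],
    [0.6,0,0,1.5,0,0,0],
    [0.6,0,0,1.3,0,0,0],
    [0.6,0,0,0,0,0,0]
  ]
}}

```text
clock: 3.5
position: [542.2, -195.9, 19.2]
ee_rot: [0.998, -0.059, -0.001, -0.0]
contact_force: [0.6, 0.6, -0.5]
gripper_width: 51.3
```

Emit:
{"api": "servo_tool", "payload": {
  "rows": [
    [0,0,0,0,0,0,0],
    [0,0,0,0,0,0,0],
    [0,0,0,0,0,0,0],
    [0,0,0,0,0,0,0],
    [0,0,0,0,0,0,0],
    [0,0,0,0,0,0,0],
    [0,0,0,0,0,0,0],
    [0,0,0,0,0,0,0]
  ]
}}

```text
clock: 4.3
position: [543.0, -196.0, 20.5]
ee_rot: [0.998, -0.058, -0.0, 0.0]
contact_force: [-0.2, -0.0, 0.8]
gripper_width: 0.0
```

Run:
```python
from h import *
from bench import *
s=read_state();print(s["position"],s["gripper_width"],s["contact_force"],s["wrist_torque"])
d={n:get_image(n) for n in("wrist","side")};pickle.dump(d,open("d3.pkl","wb"))
a=d["wrist"]["image"][:,:,::-1];b=cv2.resize(d["side"]["image"][130:290,200:360,::-1],(384,384),interpolation=cv2.INTER_CUBIC)
cv2.imwrite("pics/w3.png",cv2.convertScaleAbs(cv2.resize(np.hstack([a[:,100:],b]),None,fx=.999,fy=1),alpha=1.5)[:,:800])
```

```text
[ 542.97532798 -196.00006608   20.47775295] 0.04315234073278322 [-0.23181705 -0.01602865  0.81396769] [ 0.00020838 -0.04513933 -0.02274793]
```

View pics/w3.png

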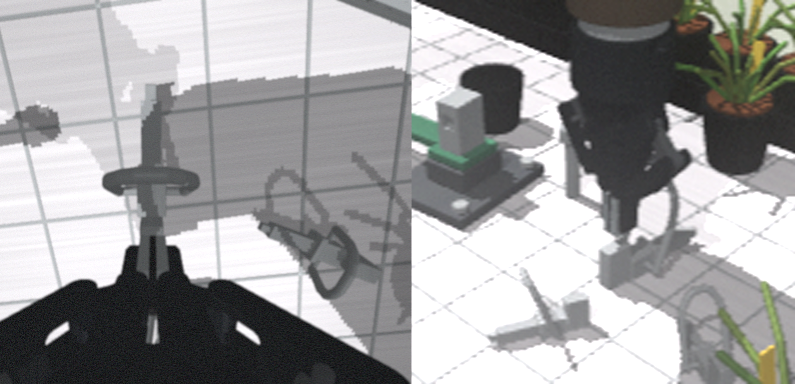

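Run:
```python
from h import *
np.set_printoptions(precision=1,suppress=True)
d=pickle.load(open("d3.pkl","rb"));S,W=d["side"],d["wrist"]
q=lambda p:np.array([(p[0]-200)*2.4+412,(p[1]-130)*2.4])
w=lambda p:np.array([p[0]-100,p[1]])
for n,p in dict(tcp=(543,-196,20.5),tip=(543,-196,9.5),tiphi=(543,-196,36),tabtopback=(529,-194,36),tabtopfront=(552.5,-196.5,36),back0=(529,-194,0)).items():
    print(n,q(proj(S,p)),w(proj(W,p)))
u=lambda x,y:((x-412)/2.4+200,y/2.4+130)
k=lambda x,y:(x+100,y)
print("fingertip tri",tri(W,k(152,240),S,u(622,234)))
print("tab back corner z0",onz(S,*u(603,286),0),onz(S,*u(613,291),0),"tops z36",onz(S,*u(600,248),36),onz(S,*u(612,252),36),onz(S,*u(629,238),36))
```

```text
tcp [618.4 260.3] [153.7 229.8]
tip [618.2 271.2] [153.7 223.1]
tiphi [618.7 244.5] [153.8 240.7]
tabtopback [604.9 251. ] [153.2 262.3]
tabtopfront [627.2 239.8] [152.8 225.6]
back0 [604.5 287.2] [153.1 236.4]
fingertip tri (array([ 547.3, -195.4,   43.8]), np.float64(0.0027647700543537773))
tab back corner z0 [ 529.3 -192.1   -0. ] [ 530.2 -202.2    0. ] tops z36 [ 529.2 -188.5   36. ] [ 531.9 -198.9   36. ] [ 555.4 -195.9   36. ]
```

Run:
```python
from h import *
d=pickle.load(open("d3.pkl","rb"))
a=d["wrist"]["image"][200:300,200:305,::-1];b=d["side"]["image"][195:260,265:330,::-1]
r=lambda x:cv2.convertScaleAbs(cv2.resize(x,(395,395),interpolation=cv2.INTER_CUBIC),alpha=1.8,beta=15)
cv2.imwrite("pics/z3.png",np.hstack([r(a),r(b)]))
```

```text
(no output)
```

View pics/z3.png

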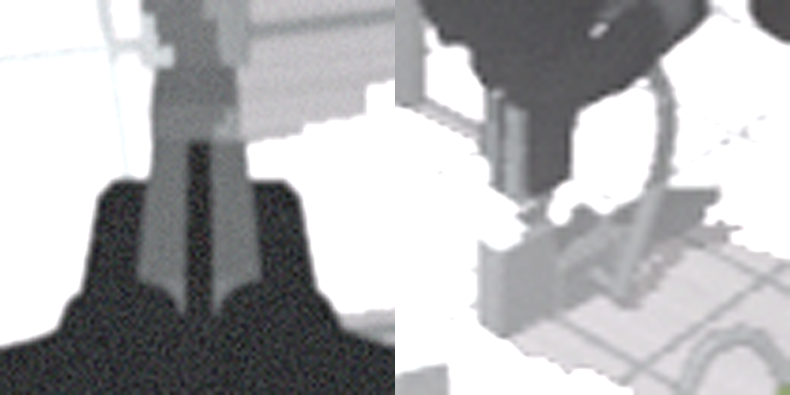

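Emit:
{"api": "servo_tool", "payload": {
  "rows": [
    [0.6,0,0,0,0,0,0],
    [0.6,0,0,0,0,0,0],
    [0.6,0,0,0,0,0,0],
    [0.6,0,0,0,0,0,0],
    [0.6,0,0,0,0,0,0],
    [0.6,-0.2,0,0.8,0,0,0],
    [0.6,0,0,0.8,0,0,0],
    [0.6,0,0,0.7,0,0,0],
    [0.6,0,0,0,0,0,0]
  ]
}}

```text
clock: 5.3
position: [539.8, -195.6, -4.2]
ee_rot: [0.998, -0.059, -0.002, -0.0]
contact_force: [0.0, 0.5, -0.3]
gripper_width: 51.2
```

Run:
```python
from h import *
from bench import *
s=read_state();print(s["position"],s["gripper_width"],s["contact_force"],s["joints"])
g=get_image("side");
r=lambda x:cv2.convertScaleAbs(cv2.resize(x,(480,480),interpolation=cv2.INTER_CUBIC),alpha=1.5,beta=10)
cv2.imwrite("pics/z4.png",r(g["image"][180:260,260:340,::-1]))
```

```text
[ 539.84316152 -195.62078833   -4.16146097] 51.18454619420142 [ 0.0232418   0.50534408 -0.25086222] [-6.57355042e-02  5.28731386e-01 -3.54610806e-01 -3.02962431e-04
 -6.90685252e-01  1.51961015e+00]
```

View pics/z4.png

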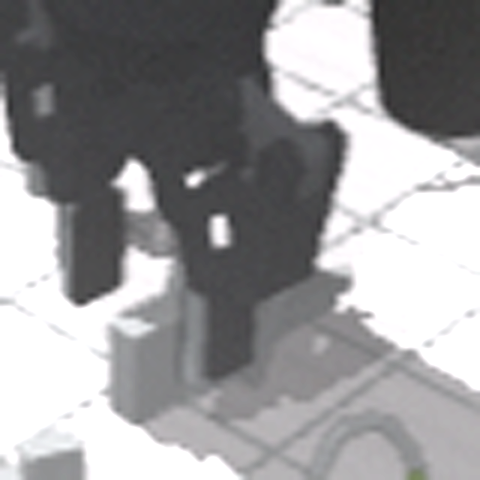

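Run:
```python
from h import *
from bench import *
np.set_printoptions(precision=1,suppress=True)
d=pickle.load(open("d3.pkl","rb"));S=d["side"]
c=lambda x,y:(260+x/6-.4,180+y/6-.4)
for n,p,y in[("near BL",(207,380),-236),("near BR",(252,362),-236),("near inner BL",(185,375),-221),("far BL outer?",(62,295),-155),("far BR",(125,288),-170),("far B",(80,305),-170)]:
    o,dd=ray(S,*c(*p));print(n,o+dd*(y-o[1])/dd[1])
```

```text
near BL [ 519.8 -236.    43.6]
near BR [ 540.8 -236.    39. ]
near inner BL [ 527.1 -221.    33.5]
far BL outer? [ 540.8 -155.    24.2]
far BR [ 555.2 -170.    27.1]
far B [ 533.8 -170.    31.3]
```

Emit:
{"api": "servo_tool", "payload": {
  "rows": [
    [0.6,0,0,0.5,0,0,0],
    [0.6,0,0,0.4,0,0,0],
    [0.6,0,0,0,0,0,0],
    [0,0,0,0,0,0,0],
    [0,0,0,0,0,0,0],
    [0,0,0,0,0,0,0],
    [0,0,0,0,0,0,0],
    [0,0,0,0,0,0,0],
    [0,0,0,0,0,0,0]
  ]
}}

```text
clock: 6.25
position: [541.3, -195.8, -11.1]
ee_rot: [0.998, -0.058, 0.0, 0.0]
contact_force: [-0.4, 0.5, 4.0]
gripper_width: 12.5
```

Emit:
{"api": "servo_tool", "payload": {
  "rows": [
    [0,0,0,-1,0,0,0],
    [0,0,0,-2,0,0,0],
    [0,0,0,-2.5,0,0,0],
    [0,0,0,-2,0,0,0],
    [0,0,0,0,0,0,0],
    [0,0,0,0,0,0,0]
  ]
}}

```text
clock: 6.85
position: [540.4, -195.5, 63.1]
ee_rot: [0.998, -0.059, -0.0, -0.0]
contact_force: [1.2, 0.4, -3.6]
gripper_width: 12.8
```

Run:
```python
from h import *
from bench import *
np.set_printoptions(precision=2,suppress=True)
s=read_state();print(s["position"],s["gripper_width"],s["contact_force"],s["wrist_torque"])
d={n:get_image(n) for n in("wrist","side","top")};pickle.dump(d,open("d5.pkl","wb"))
r=lambda x:cv2.convertScaleAbs(cv2.resize(x,(400,300),interpolation=cv2.INTER_CUBIC),alpha=1.6,beta=10)
w,S,t=[d[k]["image"][:,:,::-1] for k in("wrist","side","top")]
a=r(w[60:270,112:392]);b=r(S[120:270,190:390])
tt=r(t[120:225,200:340]);e=r(S[150:210,190:270])
cv2.imwrite("pics/q5.png",np.vstack([np.hstack([a,b]),np.hstack([tt,e])]))
```

```text
[ 540.42 -195.55   63.14] 12.786634392987674 [ 1.18  0.35 -3.57] [-0.03  0.13 -0.04]
```

View pics/q5.png

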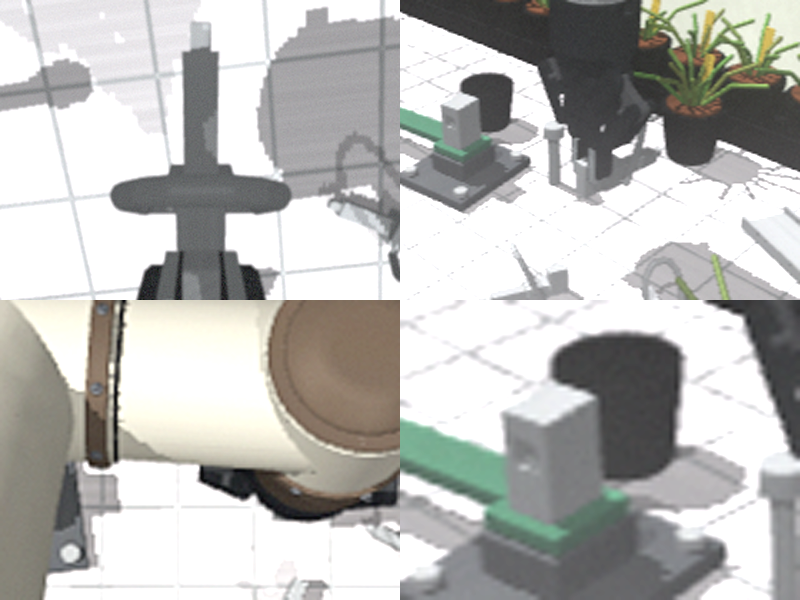

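Emit:
{"api": "servo_tool", "payload": {
  "rows": [
    [0,-1.4,-1.6,0,0,0,0],
    [0,-2,-2.4,0,0,0,0],
    [0,-2,-2.4,0,0,0,0],
    [0,-2,-2.4,0,0,0,0],
    [0,-2,-2.4,0,0,0,0],
    [0,-2,-2.4,0,0,0,0],
    [0,-1.9,-2.2,0,0,0,0],
    [0,-1,-1,0,0,0,-4.8],
    [0,0,0,0,0,0,-5],
    [0,0,0,0,0,0,-5],
    [0,0,0,0,0,0,0],
    [0,0,0,0,0,0,0]
  ]
}}

```text
clock: 8.2
position: [418.2, -12.4, 63.0]
ee_rot: [0.998, 0.07, -0.001, 0.0]
contact_force: [0.8, 0.9, -1.4]
gripper_width: 12.6
```

Run:
```python
from h import *
from bench import *
from scipy.spatial.transform import Rotation as R
np.set_printoptions(precision=2,suppress=True)
s=read_state();print(s["position"],R.from_quat(s["ee_rot"]).as_matrix(),s["gripper_width"],s["contact_force"])
d={n:get_image(n) for n in("wrist","side","top")};pickle.dump(d,open("d6.pkl","wb"))
r=lambda x:cv2.convertScaleAbs(cv2.resize(x,(400,300),interpolation=cv2.INTER_CUBIC),alpha=1.6,beta=10)
w,S,t=[d[k]["image"][:,:,::-1] for k in("wrist","side","top")]
# base-only side geometry for the post
D=pickle.load(open("d0.pkl","rb"));Sg=D["side"]
g=lambda x,y:(180+x/3.7-.4,150+y/3.7-.4)
yaw=np.radians(8);c=np.array([549,7.]);L=lambda x,y,z:np.r_[c+np.array([[np.cos(yaw),-np.sin(yaw)],[np.sin(yaw),np.cos(yaw)]])@[x,y],z]
gi=lambda p:((p[0]+.4-180)*3.7,(p[1]+.4-150)*3.7)
for z in(93,98,103):print("post tops in sc",z,[np.round(gi(proj(Sg,L(x,y,z)))) for x,y in((-17,13),(17,13),(-17,-13),(17,-13))])
print("base corners sc",[np.round(gi(proj(Sg,L(x,y,0)))) for x,y in((-60,50),(60,50),(-60,-50),(60,-50))])
print("hole sc",[(h,np.round(gi(proj(Sg,L(-17,0,h))))) for h in(75,80,85)])
a=r(w[60:270,112:392]);b=r(S[120:240,160:320])
e=r(S[150:210,180:260]);tt=r(t[110:230,160:320])
cv2.imwrite("pics/q6.png",np.vstack([np.hstack([a,b]),np.hstack([tt,e])]))
```

```text
[418.22 -12.38  63.  ] [[ 0.99  0.14 -0.  ]
 [ 0.14 -0.99 -0.  ]
 [-0.    0.   -1.  ]] 12.626972982813665 [ 0.76  0.9  -1.44]
post tops in sc 93 [array([109.,  85.]), array([148.,  64.]), array([141.,  97.]), array([181.,  75.])]
post tops in sc 98 [array([108.,  77.]), array([147.,  56.]), array([141.,  89.]), array([180.,  67.])]
post tops in sc 103 [array([107.,  69.]), array([147.,  49.]), array([140.,  81.]), array([180.,  60.])]
base corners sc [array([ 28., 231.]), array([160., 152.]), array([150., 287.]), array([279., 198.])]
hole sc [(75, array([127., 118.])), (80, array([127., 111.])), (85, array([126., 103.]))]
```

View pics/q6.png

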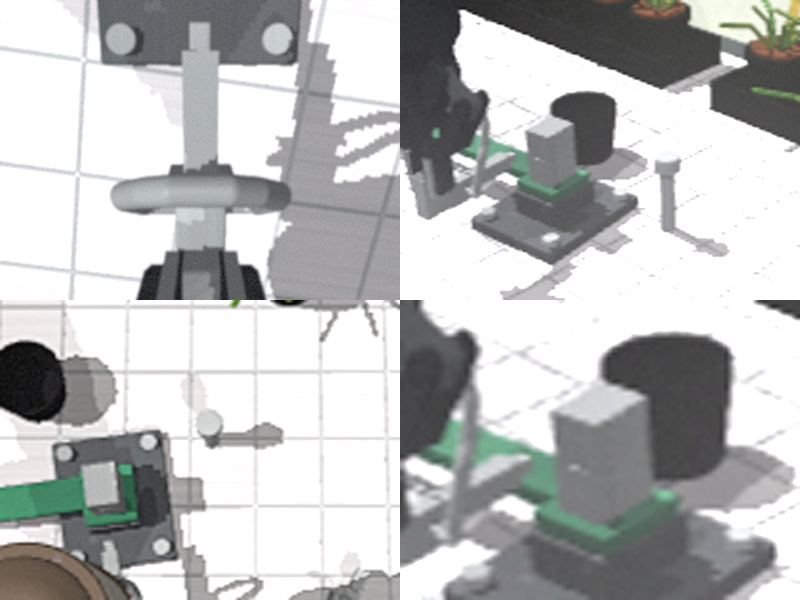

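Run:
```python
from h import *
d=pickle.load(open("d6.pkl","rb"));S=d["side"]
a=S["image"][:,:,1]
print("     ",*[f"{c:3d}" for c in range(192,234)])
for r in range(163,204):print(r,":",*[f"{x:3d}" for x in a[r,192:234]])
```

```text
192 193 194 195 196 197 198 199 200 201 202 203 204 205 206 207 208 209 210 211 212 213 214 215 216 217 218 219 220 221 222 223 224 225 226 227 228 229 230 231 232 233
163 :  41  36  78 116 136 156 164 164 164 165 163 164 165 164 165 155 130 122 144 163 166 166 166 167 165 166 165 137  74  37  35  37  36  37  35  38  35  36  38  38  36  36
164 :  38  34  83 140 163 165 167 167 168 166 166 165 165 164 164 164 163 152 129 122 143 161 166 167 166 167 165 136  73  38  35  35  36  37  37  38  36  38  39  38  36  37
165 :  38  43  88 142 166 166 166 166 166 166 167 166 166 165 164 165 165 166 164 163 152 133 145 162 166 167 158 129  80  36  38  35  38  38  36  35  38  36  37  38  39  36
166 :  35  50  93 142 165 166 165 166 167 167 166 165 167 167 166 165 165 165 166 165 165 164 152 133 139 148 135 132 123  78  45  37  40  38  36  37  37  36  38  38  38  37
167 :  40  62  74 128 164 165 165 165 164 165 165 165 165 165 166 166 166 166 165 165 165 157 141 138 149 148 130 125 124 122 122 111  78  46  35  36  38  40  37  38  37  40
168 :  57  78  77 110 151 165 164 164 164 163 165 165 166 165 
[... 5501 characters left out ...]
  50
200 : 166 167 167 167 165 161 153 117  75  73  71  72  71  66  56  51  49  50  47  48  52  50  54  64  68  59  52  54  56  57  55  52  51  50  51  51  49  50  50  51  53  50
201 : 166 166 167 167 165 147 107  78  73  72  73  72  72  68  57  49  51  51  49  50  50  49  51  50  52  60  71  79  66  51  52  49  49  50  50  48  52  50  52  51  50  52
202 : 167 162 153 150 126  86  75  72  72  72  72  72  73  72  61  50  48  49  50  49  50  50  50  49  51  55  56  61  61  56  50  50  49  49  50  50  51  51  51  50  49  51
203 : 146 131 130 128 127 111  87  73  72  72  71  72  72  71  62  49  48  50  51  51  48  51  49  51  52  55  53  52  51  50  51  48  51  47  51  51  50  51  50  52  52  55
```

Run:
```python
from h import *
np.set_printoptions(precision=2,suppress=True)
d=pickle.load(open("d6.pkl","rb"));S,W,T=d["side"],d["wrist"],d["top"]
for z in(75,80,85):print("tip pred",z,proj(S,[507.3,.2,z]))
print("post top centre pred",[proj(S,[549,7,z]) for z in(93,96)])
for z in(80,83.5,88.5):print("wrist tip",z,onz(W,252.4,75.5,z))
print(W["extrinsics"])
# wrist: tip px at d6; bench reference: at grasp, tip (627.4,-206) z14 ; hinge etc
J=np.array([np.array(proj(S,[549+a,7+b,94+c]))-proj(S,[549,7,94]) for a,b,c in((1,0,0),(0,1,0),(0,0,1))]);print(J)
wi=W["image"][:,:,1]
print("wrist col profile u=252 v60..110",wi[60:110,252])
print("row v=85",wi[85,240:266],"row v=120",wi[120,236:270])
ti=T["image"][:,:,1]
print("top tip", [np.round(proj(T,[507.3,.2,z]),1) for z in(75,85)])
for r in range(196,232):print(r,":",*[f"{x:3d}" for x in ti[r,190:216]])
```

```text
tip pred 75 (np.float64(206.1244444994901), np.float64(186.23113047338515))
tip pred 80 (np.float64(205.91826313151637), np.float64(184.15776921342194))
tip pred 85 (np.float64(205.7108087793027), np.float64(182.07160681515205))
post top centre pred [(np.float64(218.73821884680785), np.float64(171.17353359836264)), (np.float64(218.64031610453395), np.float64(169.9335580332673))]
wrist tip 80 [506.47   0.81  80.  ]
wrist tip 83.5 [506.18   0.77  83.5 ]
wrist tip 88.5 [505.75   0.71  88.5 ]
[[  0.14   0.95   0.29 493.42]
 [ -0.99   0.13   0.04  -1.02]
 [  0.    -0.3    0.95 233.67]
 [  0.     0.     0.     1.  ]]
[[ 0.36 -0.15]
 [-0.29 -0.14]
 [-0.03 -0.41]]
wrist col profile u=252 v60..110 [ 57  54  54  59  59  55  59  58  55  56  59  56  55  54  60  79 100 109
 115 113 110 112 115 113 111 110 109 111 109 109 110 111 110 110 109 109
 107 109 106 108 110 108 108 107 106 109 106 110 105 108]
row v=85 [ 57  58  56  64  84 105 113 110 111 111 110 113 110 111 114 112 109 105
  94  72  60  57  53  57  53  54] row v=120 [143 140 140 127 112 105 105 107 108 108 106 106 107 108 107 108 108 106
[... 3381 characters left out ...]
  61  57  38  21  44  69  71  52  32 116
226 :  44  43  42  35  34  55  66  64  65  65  58  45  59  66  56  59  60  62  52  28  40  75  82  63  42  67
227 :  46  44  41  41  39  51  64  65  64  64  64  44  48  65  58  58  60  59  59  42  27  50  73  72  59  34
228 :  45  43  43  41  35  31  53  67  65  64  67  56  43  52  62  59  61  58  60  57  41  23  50  79  73  48
229 :  44  44  42  40  39  29  45  64  64  66  70  62  37  47  65  60  58  59  60  60  51  32  74  95  81  69
230 :  44  45  42  43  39  33  30  53  66  74  84  78  49  37  57  60  57  59  59  59  55  44  30  34  80  93
231 :  44  45  43  44  42  42  33  53  74  64  78  82  58  45  62  69  58  58  59  59  61  56  39  21  70  93
```

Emit:
{"api": "servo_tool", "payload": {
  "rows": [
    [0,0,0,0.4,0,0,0],
    [0,0,0,0.4,0,0,0],
    [0,0.6,0,0,0,0,0],
    [0,0.6,0,0,0,0,0],
    [0,0.6,0,0,0,0,0],
    [0,0.4,0,0,0,0,0],
    [0,0,0,0,0,0,0],
    [0,0,0,0,0,0,0],
    [0,0,0,0,0,0,0]
  ]
}}

```text
clock: 9.25
position: [440.1, -9.2, 55.4]
ee_rot: [0.998, 0.071, -0.0, 0.0]
contact_force: [-0.1, 0.2, -2.0]
gripper_width: 12.4
```

Run:
```python
from h import *
from bench import *
np.set_printoptions(precision=2,suppress=True)
s=read_state();print(s["position"],s["contact_force"],s["wrist_torque"])
S=get_image("side");a=S["image"][:,:,1]
print("     ",*[f"{c:3d}" for c in range(200,234)])
for r in range(166,196):print(r,":",*[f"{x:3d}" for x in a[r,200:234]])
```

```text
[440.07  -9.21  55.44] [-0.06  0.18 -2.  ] [-0.03  0.03  0.02]
      200 201 202 203 204 205 206 207 208 209 210 211 212 213 214 215 216 217 218 219 220 221 222 223 224 225 226 227 228 229 230 231 232 233
166 :  38  38  55 128 165 165 165 164 164 162 163 164 165 163 151 130 138 146 135 131 123  79  42  34  38  36  35  34  35  36  37  33  37  36
167 :  34  54  69  96 141 164 164 164 166 164 164 164 164 156 138 137 151 146 130 124 123 121 120 111  76  43  37  36  34  38  35  36  36  37
168 :  40  69  81  96 141 163 163 163 164 164 164 156 127 125 153 154 137 126 124 125 125 126 126 125 123 123 112  79  44  36  34  35  35  34
169 :  58  75  75  81 131 163 164 162 153 146 146 132 140 153 146 136 125 123 124 126 126 124 126 127 125 126 127 125 103  56  36  35  35  35
170 :  81  96  74  79 131 163 156 131 127 152 160 152 144 137 125 125 124 125 125 126 125 125 125 126 127 127 115  90  73  58  35  36  35  35
171 :  93  88  75  80 120 145 133 139 160 162 155 135 125 124 124 124 125 126 126 125 125 125 125 127 116  89  74  70  72  59  34  36  34  35
172 : 133  86  73  80 129 160 160 160 161 1
[... 2664 characters left out ...]
  68  94 139 161 160 146 112  87  89  91  86  75  71  68  71  71  70  71  70  71  71  69  69  69  66  60  58  56  62  68  66  66  61
192 :  70 125 162 165 166 166 134  83  87  91  90  90  88  80  73  71  72  70  71  70  70  70  68  69  67  60  57  56  56  62  65  61  59  58
193 :  76  87  95 136 166 167 128  59  63  74  85  91  89  89  88  86  76  69  69  69  69  68  65  60  58  55  55  54  60  63  59  58  58  57
194 :  74  83  86  90  96  95  88  69  56  59  60  70  79  86  90  89  88  86  76  69  67  61  57  54  56  56  56  56  57  58  57  59  55  53
195 :  70  73  83  87  85  85  78  62  55  56  57  56  59  62  74  86  89  90  89  88  88  74  55  54  55  55  54  56  55  56  54  54  54  52
```

Emit:
{"api": "servo_tool", "payload": {
  "rows": [
    [0,0.1,0,0.05,0,0,0],
    [0,0.1,0,0,0,0,0],
    [0,0.1,0,0,0,0,0],
    [0,0.1,0,0,0,0,0],
    [0,0,0,0,0,0,0]
  ]
}}

```text
clock: 9.8
position: [444.6, -8.5, 55.1]
ee_rot: [0.998, 0.071, 0.0, 0.0]
contact_force: [0.2, 0.1, -0.7]
gripper_width: 12.6
```

Emit:
{"api": "servo_tool", "payload": {
  "rows": [
    [0,0.1,0,0,0,0,0],
    [0,0.1,0,0,0,0,0],
    [0,0,0,0,0,0,0]
  ]
}}

```text
clock: 10.1
position: [446.5, -8.3, 55.0]
ee_rot: [0.998, 0.071, 0.0, 0.0]
contact_force: [-0.8, -0.2, -1.5]
gripper_width: 12.7
```

Emit:
{"api": "servo_tool", "payload": {
  "rows": [
    [0,0.1,0,0,0,0,0],
    [0,0.1,0,0,0,0,0],
    [0,0,0,0,0,0,0]
  ]
}}

```text
clock: 10.4
position: [448.5, -8.0, 55.0]
ee_rot: [0.998, 0.071, 0.0, 0.0]
contact_force: [0.2, 0.3, -1.7]
gripper_width: 12.5
```

Emit:
{"api": "servo_tool", "payload": {
  "rows": [
    [0,0.1,0,0,0,0,0],
    [0,0.1,0,0,0,0,0],
    [0,0,0,0,0,0,0]
  ]
}}

```text
clock: 10.7
position: [450.5, -7.7, 55.0]
ee_rot: [0.998, 0.071, 0.0, -0.0]
contact_force: [-0.4, 0.2, -0.7]
gripper_width: 12.3
```

Emit:
{"api": "servo_tool", "payload": {
  "rows": [
    [0,0.1,0,0,0,0,0],
    [0,0,0,-0.1,0,0,0],
    [0,0,0,-0.1,0,0,0],
    [0,0,0,0,0,0,0],
    [0,0,0,0,0,0,0]
  ]
}}

```text
clock: 11.2
position: [451.3, -7.6, 56.9]
ee_rot: [0.998, 0.071, -0.0, -0.0]
contact_force: [1.6, -0.9, -4.3]
gripper_width: 12.4
```

Emit:
{"api": "servo_tool", "payload": {
  "rows": [
    [0,0,0,-0.1,0,0,0],
    [0,0,0,0,0,0,0],
    [0,0,0,0,0,0,0]
  ]
}}

```text
clock: 11.5
position: [451.3, -7.5, 57.7]
ee_rot: [0.998, 0.071, -0.0, -0.0]
contact_force: [2.5, -0.0, -8.3]
gripper_width: 12.6
```

Emit:
{"api": "servo_tool", "payload": {
  "rows": [
    [0,0,0,0.2,0,0,0],
    [0,0,0,0.2,0,0,0],
    [0,0,0,0.2,0,0,0],
    [0,0,0,0,0,0,0],
    [0,0,0,0,0,0,0]
  ]
}}

```text
clock: 12.0
position: [451.3, -7.6, 52.1]
ee_rot: [0.997, 0.071, 0.0, 0.0]
contact_force: [0.2, -0.4, -2.8]
gripper_width: 12.5
```

Emit:
{"api": "servo_tool", "payload": {
  "rows": [
    [0,0,0,0.1,0,0,0],
    [0,0,0,0,0,0,0],
    [0,0,0,0,0,0,0]
  ]
}}

```text
clock: 12.3
position: [451.3, -7.6, 51.0]
ee_rot: [0.998, 0.071, 0.0, 0.0]
contact_force: [0.5, 0.0, -1.3]
gripper_width: 12.7
```

Emit:
{"api": "servo_tool", "payload": {
  "rows": [
    [0,0,0,0.1,0,0,0],
    [0,0,0,0,0,0,0],
    [0,0,0,0,0,0,0]
  ]
}}

```text
clock: 12.6
position: [451.3, -7.6, 50.0]
ee_rot: [0.998, 0.071, 0.0, 0.0]
contact_force: [0.5, 0.5, -1.0]
gripper_width: 12.8
```

Emit:
{"api": "servo_tool", "payload": {
  "rows": [
    [0,0,0,0.1,0,0,0],
    [0,0,0,0,0,0,0],
    [0,0,0,0,0,0,0]
  ]
}}

```text
clock: 12.9
position: [451.3, -7.6, 49.3]
ee_rot: [0.997, 0.071, 0.0, 0.0]
contact_force: [-1.3, 0.6, 1.6]
gripper_width: 12.4
```

Emit:
{"api": "servo_tool", "payload": {
  "rows": [
    [0,0,0,-0.2,0,0,0],
    [0,0,0,-0.19,0,0,0],
    [0,0,0.1,0,0,0,0],
    [0,0,0.1,0,0,0,0],
    [0,0,0,0,0,0,0],
    [0,0,0,0,0,0,0]
  ]
}}

```text
clock: 13.5
position: [451.5, -9.6, 52.8]
ee_rot: [0.998, 0.071, -0.0, 0.0]
contact_force: [-0.6, 0.8, -1.3]
gripper_width: 12.5
```

Emit:
{"api": "servo_tool", "payload": {
  "rows": [
    [0,0,0.1,0,0,0,0],
    [0,0,0,0,0,0,0],
    [0,0,0,0,0,0,0]
  ]
}}

```text
clock: 13.8
position: [451.7, -10.5, 52.9]
ee_rot: [0.997, 0.071, -0.0, -0.0]
contact_force: [-0.7, 1.5, -1.7]
gripper_width: 12.8
```

Emit:
{"api": "servo_tool", "payload": {
  "rows": [
    [0,0,0.1,0,0,0,0],
    [0,0,0,0,0,0,0],
    [0,0,0,0,0,0,0]
  ]
}}

```text
clock: 14.1
position: [451.8, -11.2, 52.9]
ee_rot: [0.997, 0.071, -0.0, -0.0]
contact_force: [-1.0, 4.9, -2.1]
gripper_width: 12.5
```

Emit:
{"api": "servo_tool", "payload": {
  "rows": [
    [0,0,-0.2,0,0,0,0],
    [0,0,-0.2,0,0,0,0],
    [0,0,-0.2,0,0,0,0],
    [0,0,0,0,0,0,0],
    [0,0,0,0,0,0,0]
  ]
}}

```text
clock: 14.6
position: [451.0, -5.6, 52.9]
ee_rot: [0.998, 0.071, 0.0, 0.0]
contact_force: [0.1, -0.1, -2.1]
gripper_width: 12.4
```

Emit:
{"api": "servo_tool", "payload": {
  "rows": [
    [0,0,-0.1,0,0,0,0],
    [0,0,-0.05,0,0,0,0],
    [0,0,0,0,0,0,0],
    [0,0,0,0,0,0,0]
  ]
}}

```text
clock: 15.0
position: [450.8, -4.1, 52.9]
ee_rot: [0.998, 0.071, -0.0, 0.0]
contact_force: [0.2, -0.8, -1.9]
gripper_width: 12.5
```

Emit:
{"api": "servo_tool", "payload": {
  "rows": [
    [0,0,-0.1,0,0,0,0],
    [0,0,0,0,0,0,0],
    [0,0,0,0,0,0,0]
  ]
}}

```text
clock: 15.3
position: [450.7, -3.3, 52.9]
ee_rot: [0.998, 0.07, -0.0, 0.0]
contact_force: [-0.5, -1.9, -2.8]
gripper_width: 12.8
```

Emit:
{"api": "servo_tool", "payload": {
  "rows": [
    [0,0,0.2,-0.02,0,0,0],
    [0,0,0.18,0,0,0,0],
    [0,0.1,0,0,0,0,0],
    [0,0.1,0,0,0,0,0],
    [0,0,0,0,0,0,0],
    [0,0,0,0,0,0,0]
  ]
}}

```text
clock: 15.9
position: [453.2, -6.5, 53.1]
ee_rot: [0.997, 0.071, 0.0, -0.0]
contact_force: [0.6, 0.2, -2.1]
gripper_width: 12.3
```

Emit:
{"api": "servo_tool", "payload": {
  "rows": [
    [0,0.1,0,0,0,0,0],
    [0,0,0,0,0,0,0],
    [0,0,0,0,0,0,0]
  ]
}}

```text
clock: 16.2
position: [454.2, -6.4, 53.1]
ee_rot: [0.998, 0.071, -0.0, 0.0]
contact_force: [0.1, 0.7, -2.2]
gripper_width: 12.8
```

Emit:
{"api": "servo_tool", "payload": {
  "rows": [
    [0,0.1,0.01,0,0,0,0],
    [0,0,0,0,0,0,0],
    [0,0,0,0,0,0,0]
  ]
}}

```text
clock: 16.5
position: [455.2, -6.4, 53.1]
ee_rot: [0.998, 0.071, 0.0, -0.0]
contact_force: [0.2, 0.6, -3.0]
gripper_width: 12.6
```

Emit:
{"api": "servo_tool", "payload": {
  "rows": [
    [0,0.1,0,0,0,0,0],
    [0,0,0,0,0,0,0],
    [0,0,0,0,0,0,0]
  ]
}}

```text
clock: 16.8
position: [456.2, -6.3, 53.1]
ee_rot: [0.998, 0.071, -0.0, -0.0]
contact_force: [0.4, -1.0, -3.0]
gripper_width: 12.7
```

Emit:
{"api": "servo_tool", "payload": {
  "rows": [
    [0,0.1,0,0,0,0,0],
    [0,0,0,0,0,0,0],
    [0,0,0,0,0,0,0]
  ]
}}

```text
clock: 17.1
position: [457.2, -6.1, 53.1]
ee_rot: [0.998, 0.071, -0.0, -0.0]
contact_force: [0.5, 0.4, -2.2]
gripper_width: 12.7
```

Emit:
{"api": "servo_tool", "payload": {
  "rows": [
    [0,0.1,0,0,0,0,0],
    [0,0.1,0,0,0,0,0],
    [0,0,0,0,0,0,0]
  ]
}}

```text
clock: 17.4
position: [459.3, -5.8, 53.1]
ee_rot: [0.998, 0.071, 0.0, -0.0]
contact_force: [0.0, 0.4, -2.0]
gripper_width: 13.0
```

Emit:
{"api": "servo_tool", "payload": {
  "rows": [
    [0,0.1,0,0,0,0,0],
    [0,0.1,0,0,0,0,0],
    [0,0,0,0,0,0,0]
  ]
}}

```text
clock: 17.7
position: [461.3, -5.5, 53.1]
ee_rot: [0.998, 0.071, 0.0, 0.0]
contact_force: [0.6, -0.5, -3.0]
gripper_width: 12.7
```

Emit:
{"api": "servo_tool", "payload": {
  "rows": [
    [0,0.15,0,0,0,0,0],
    [0,0.15,0,0,0,0,0],
    [0,0.15,0,0,0,0,0],
    [0,0,0,0,0,0,0]
  ]
}}

```text
clock: 18.1
position: [465.9, -4.9, 53.1]
ee_rot: [0.998, 0.071, 0.0, -0.0]
contact_force: [-0.0, 0.0, -1.6]
gripper_width: 13.0
```

Emit:
{"api": "servo_tool", "payload": {
  "rows": [
    [0,0.15,0,0,0,0,0],
    [0,0.15,0,0,0,0,0],
    [0,0.15,0,0,0,0,0],
    [0,0,0,0,0,0,0]
  ]
}}

```text
clock: 18.5
position: [470.3, -4.2, 53.1]
ee_rot: [0.998, 0.071, 0.0, -0.0]
contact_force: [0.5, -0.4, -1.5]
gripper_width: 12.8
```

Emit:
{"api": "servo_tool", "payload": {
  "rows": [
    [0,0.2,0,0,0,0,0],
    [0,0.2,0,0,0,0,0],
    [0,0.2,0,0,0,0,0],
    [0,0,0,0,0,0,0]
  ]
}}

```text
clock: 18.9
position: [476.4, -3.4, 53.1]
ee_rot: [0.998, 0.071, 0.0, -0.0]
contact_force: [-0.2, -0.4, -2.7]
gripper_width: 12.6
```

Emit:
{"api": "servo_tool", "payload": {
  "rows": [
    [0,0.2,0,0,0,0,0],
    [0,0.2,0,0,0,0,0],
    [0,0.2,0,0,0,0,0],
    [0,0,0,0,0,0,0]
  ]
}}

```text
clock: 19.3
position: [482.3, -2.5, 53.1]
ee_rot: [0.997, 0.071, 0.0, 0.0]
contact_force: [-0.8, -0.1, -1.2]
gripper_width: 12.8
```

Emit:
{"api": "servo_tool", "payload": {
  "rows": [
    [0,0.15,0,0,0,0,0],
    [0,0.15,0,0,0,0,0],
    [0,0.15,0,0,0,0,0],
    [0,0,0,0,0,0,0]
  ]
}}

```text
clock: 19.7
position: [486.6, -1.9, 53.1]
ee_rot: [0.998, 0.071, 0.0, 0.0]
contact_force: [0.5, -0.3, -2.1]
gripper_width: 12.5
```

Emit:
{"api": "servo_tool", "payload": {
  "rows": [
    [0,0.1,0,0,0,0,0],
    [0,0.1,0,0,0,0,0],
    [0,0.1,0,0,0,0,0],
    [0,0,0,0,0,0,0]
  ]
}}

```text
clock: 20.1
position: [489.5, -1.5, 53.1]
ee_rot: [0.998, 0.071, 0.0, -0.0]
contact_force: [-0.5, -0.0, -2.2]
gripper_width: 12.6
```

Emit:
{"api": "servo_tool", "payload": {
  "rows": [
    [0,0.1,0,0,0,0,0],
    [0,0,0,0,0,0,0],
    [0,0,0,0,0,0,0]
  ]
}}

```text
clock: 20.4
position: [490.3, -1.4, 53.1]
ee_rot: [0.998, 0.071, -0.0, -0.0]
contact_force: [-0.6, -0.4, -1.8]
gripper_width: 12.7
```

Emit:
{"api": "servo_tool", "payload": {
  "rows": [
    [0,0.1,0,0,0,0,0],
    [0,0.1,0,0,0,0,0],
    [0,0,0,0,0,0,0]
  ]
}}

```text
clock: 20.7
position: [492.5, -1.1, 53.2]
ee_rot: [0.998, 0.071, 0.0, -0.0]
contact_force: [0.3, 0.2, -1.7]
gripper_width: 12.5
```

Emit:
{"api": "servo_tool", "payload": {
  "rows": [
    [0,0.1,0,0,0,0,0],
    [0,0,0,0,0,0,0]
  ]
}}

```text
clock: 20.9
position: [493.4, -1.0, 53.1]
ee_rot: [0.998, 0.071, 0.0, 0.0]
contact_force: [-0.2, -0.1, -3.1]
gripper_width: 12.5
```

Emit:
{"api": "servo_tool", "payload": {
  "rows": [
    [0,0.1,0,0,0,0,0],
    [0,0,0,0,0,0,0]
  ]
}}

```text
clock: 21.1
position: [494.4, -0.8, 53.1]
ee_rot: [0.998, 0.071, 0.0, 0.0]
contact_force: [-0.1, 0.7, -2.6]
gripper_width: 12.8
```

Emit:
{"api": "servo_tool", "payload": {
  "rows": [
    [0,0.1,0,0,0,0,0],
    [0,0,0,0,0,0,0]
  ]
}}

```text
clock: 21.3
position: [495.4, -0.7, 53.1]
ee_rot: [0.998, 0.071, 0.0, -0.0]
contact_force: [-0.8, 0.0, -2.3]
gripper_width: 12.5
```

Emit:
{"api": "servo_tool", "payload": {
  "rows": [
    [0,0.1,0,0,0,0,0],
    [0,0,0,0,0,0,0]
  ]
}}

```text
clock: 21.5
position: [496.4, -0.5, 53.1]
ee_rot: [0.998, 0.071, 0.0, -0.0]
contact_force: [0.3, -1.0, -2.0]
gripper_width: 12.8
```

Emit:
{"api": "servo_tool", "payload": {
  "rows": [
    [0,0.1,0,0,0,0,0],
    [0,0,0,0,0,0,0]
  ]
}}

```text
clock: 21.7
position: [496.8, -0.5, 53.0]
ee_rot: [0.998, 0.071, -0.001, 0.0]
contact_force: [-1.5, 0.2, -1.6]
gripper_width: 12.5
```

Emit:
{"api": "servo_tool", "payload": {
  "rows": [
    [0,0.1,0,0,0,0,0],
    [0,0,0,0,0,0,0]
  ]
}}

```text
clock: 21.9
position: [496.8, -0.6, 52.8]
ee_rot: [0.998, 0.07, -0.002, 0.0]
contact_force: [-4.8, 0.1, 0.8]
gripper_width: 12.4
```

Emit:
{"api": "servo_tool", "payload": {
  "rows": [
    [0,0,0,0,0,0,0],
    [0,0,0,0,0,0,0],
    [0.5,0,0,0,0,0,0],
    [0.5,0,0,0,0,0,0],
    [0.5,0,0,0,0,0,0],
    [0.5,0,0,0,0,0,0],
    [0.5,0,0,0,0,0,0],
    [0.5,-0.5,0,0,0,0,0],
    [0.5,-0.5,0,0,0,0,0],
    [0.5,0,0,-1,0,0,0],
    [0.5,0,0,-2,0,0,0],
    [0.5,0,0,-2,0,0,0]
  ]
}}

```text
clock: 23.1
position: [488.2, -1.8, 104.2]
ee_rot: [0.997, 0.071, -0.0, 0.0]
contact_force: [0.9, -0.6, -0.0]
gripper_width: 42.9
```

```bash
cat > plan.py <<'E'
from h import *
from bench import *
from scipy.spatial.transform import Rotation as R
np.set_printoptions(precision=2,suppress=True)
yaw=np.radians(8.1);cx=np.array([np.cos(yaw),np.sin(yaw),0]);cz=np.array([0,0,1.]);cy=np.cross(cz,cx)
H=np.array([522.5,3.1,75.])
def bar(phi):return H+70*(np.cos(phi)*cx+np.sin(phi)*cz)
def tool(th): # columns x,y,z; th tilt about tool y
    xt=np.cos(th)*cx-np.sin(th)*(-cz);zt=np.sin(th)*cx-np.cos(th)*cz
    return xt,np.cross(zt,xt),zt
def tcp(P,th,back=0,zt0=-32):
    xt,yt,zt=tool(th);return P-(3.5+11+back)*xt-zt0*zt
def step(p,q,th):return np.array(tool(th))@(q-p)/10
E
python3 - <<'E'
from plan import *
s=read_state();print(s["position"],s["contact_force"],s["joints"],s["gripper_width"])
th=np.radians(-40)
print("x,z axes",tool(th))
print("pre",tcp(bar(1.2),th,15),"contact",tcp(bar(1.2),th))
p=tcp(bar(1.2),th)
for f in(1.1,1,.9,.8,.7,.6,.5,.4,.35,.3):
    q=tcp(bar(f),th);print(f,step(p,q,th));p=q
# ring / pin check
d={n:get_image(n) for n in("side","top","wrist")};pickle.dump(d,open("d7.pkl","wb"))
print("bar px side",proj(d["side"],bar(1.2)),"wrist",proj(d["wrist"],bar(1.2)),"tip px wrist",proj(d["wrist"],H+64*cx))
W=d["wrist"]["image"][:,:,1]
u,v=map(int,proj(d["wrist"],bar(1.2)))
print(u,v);print(W[max(0,v-30):v+30:2,u])
E
```

```text
[488.2   -1.79 104.25] [ 0.85 -0.64 -0.05] [ 0.33  0.26 -0.46  0.   -0.86  1.38] 42.89932726275855
x,z axes (array([ 0.76,  0.11, -0.64]), array([ 0.14, -0.99,  0.  ]), array([-0.64, -0.09, -0.77]))
pre [504.88   0.59 134.69] contact [516.25   2.21 125.05]
1.1 [ 0.67 -0.   -0.19]
1 [ 0.69  0.   -0.12]
0.9 [ 0.7   0.   -0.05]
0.8 [ 0.7  -0.    0.02]
0.7 [0.69 0.   0.09]
0.6 [ 0.68 -0.    0.15]
0.5 [0.66 0.   0.22]
0.4 [ 0.64 -0.    0.29]
0.35 [0.31 0.   0.17]
0.3 [ 0.3  -0.    0.18]
bar px side (np.float64(216.74014009974306), np.float64(151.35314338270734)) wrist (np.float64(254.64103748821495), np.float64(145.04459902326806)) tip px wrist (np.float64(254.16492339760444), np.float64(71.47043205004069))
254 145
[116 111 112 114 112 112 122 130 129 129 132 131 130 129 130 131 113  80
  97 108 115 109 106  92 109 128 131 128 131 131]
```

Emit:
{"api": "servo_tool", "payload": {
  "rows": [
    [0,0,0,-2,0,0,0],
    [0,0,0,-2,0,0,0],
    [0,0,0,-2,0,0,0],
    [0,0,0,0,0,-8,0],
    [0,0,0,0,0,-8,0],
    [0,0,0,0,0,-8,0],
    [0,0,0,0,0,-8,0],
    [0,0,0,0,0,-8,0],
    [0,0,0,0,0,0,0],
    [0,0,0,0,0,0,0]
  ]
}}

```text
clock: 24.25
position: [488.0, -1.8, 161.1]
ee_rot: [0.937, 0.066, -0.343, 0.025]
contact_force: [-1.0, -0.8, 0.1]
gripper_width: 0.2
```

Run:
```python
from plan import *
s=read_state();print(s["position"],s["joints"],s["gripper_width"])
th=np.radians(-40);M=R.from_quat(s["ee_rot"]).as_matrix();print(M)
print("to pre",M.T@(tcp(bar(1.2),th,15)-s["position"])/10)
d=pickle.load(open("d7.pkl","rb"));W=d["wrist"]["image"][:,:,1]
print("wrist7 col254 v50..200",W[50:200:2,254])
d={n:get_image(n) for n in("side","top")};pickle.dump(d,open("d8.pkl","wb"))
S=d["side"];a=S["image"][:,:,1]
xt,yt,zt=tool(th)
print("side preds: bar",proj(S,bar(1.2)),"fingertip front",proj(S,s["position"]+11*xt-24*zt),"post front corner",proj(S,[549,7,93]))
print("     ",*[f"{c:3d}" for c in range(196,240)])
for r in range(130,186):print(r,":",*[f"{x:3d}" for x in a[r,196:240]])
```

```text
[488.02  -1.81 161.06] [ 0.27  0.6   0.09 -0.08 -1.76  1.46] 0.2429886076655226
[[ 0.76  0.14 -0.64]
 [ 0.11 -0.99 -0.09]
 [-0.65  0.   -0.76]]
to pre [ 3.   -0.    0.91]
wrist7 col254 v50..200 [ 56  60  59  59  59  57  59  61  64  57  56  62  82 115 117 113 115 113
 112 109 109 111 113 112 112 115 115 113 115 113 112 115 116 113 113 113
 113 110 114 126 129 129 128 129 129 131 131 130 127  91  89 103 113 114
 109  98  97 120 130 134 129 131 131 131 129 130 114 111 109 111 109 110
  97  60  59]
side preds: bar (np.float64(216.74014009974306), np.float64(151.35314338270734)) fingertip front (np.float64(203.19062123637522), np.float64(142.62194167934757)) post front corner (np.float64(218.73821884680785), np.float64(171.17353359836264))
      196 197 198 199 200 201 202 203 204 205 206 207 208 209 210 211 212 213 214 215 216 217 218 219 220 221 222 223 224 225 226 227 228 229 230 231 232 233 234 235 236 237 238 239
130 : 115 106 125  90  85 123 116  78  51  36  38  36  31  32  33  31  31  29  28  29  30  30  29  29  28  29  29  28  30  29  30  31  29  29  27  26  27  25  27  26  25  27
[... 9318 characters left out ...]
77  76  74  75  73  75 102 126 136 149 136 100  75  69  73  93 100  88  79  71  71  71  70  69  69  69  69  70  65  51  40  40  38  38  37  39  38  37  37
183 :  87  89  90  84  75  75  75  73  74  75  73  93 126 138 115  82  74  71  72  73  92 101  88  77  68  72  71  71  72  68  69  68  70  65  50  38  39  38  39  38  37  37  39  38
184 :  87  86  86  82  76  76  74  75  73  74  74 106 118  91  76  72  72  83 103 102  94  97  88  76  70  71  70  70  70  71  70  67  70  68  56  40  39  37  38  37  39  37  39  38
185 :  86  87  86  80  76  76  74  76  74  75  75  81  80  72  71  73  79  90 123 151 135 100  86  76  70  70  71  69  68  71  70  71  69  69  57  38  40  38  40  39  38  38  47  54
```

Emit:
{"api": "servo_tool", "payload": {
  "rows": [
    [0,0,0,0.8,0,0,0],
    [0,0,0,0.7,0,0,0],
    [0,0.8,0,0,0,0,0],
    [0,0.8,0,0,0,0,0],
    [0,0.8,0,0,0,0,0],
    [0,0.6,0,0,0,0,0],
    [0,0,0,0,0,0,0],
    [0,0,0,0,0,0,0]
  ]
}}

```text
clock: 25.15
position: [501.7, 0.2, 132.0]
ee_rot: [0.937, 0.066, -0.341, 0.024]
contact_force: [-0.2, -0.5, 0.1]
gripper_width: 0.2
```

Emit:
{"api": "servo_tool", "payload": {
  "rows": [
    [0,0.3,0,0,0,0,0],
    [0,0.3,0,0,0,0,0],
    [0,0.3,0,0,0,0,0],
    [0,0.3,0,0,0,0,0],
    [0,0,0,0,0,0,0]
  ]
}}

```text
clock: 25.65
position: [510.7, 1.5, 124.3]
ee_rot: [0.937, 0.066, -0.341, 0.024]
contact_force: [-0.3, 0.7, -0.3]
gripper_width: -0.4
```

Emit:
{"api": "servo_tool", "payload": {
  "rows": [
    [0,0.3,0,0,0,0,0],
    [0,0.3,0,0,0,0,0],
    [0,0,0,0,0,0,0]
  ]
}}

```text
clock: 25.95
position: [515.2, 2.1, 120.7]
ee_rot: [0.937, 0.066, -0.341, 0.024]
contact_force: [-0.8, -0.0, 1.4]
gripper_width: 0.0
```

Emit:
{"api": "servo_tool", "payload": {
  "rows": [
    [0,0.3,0,0,0,0,0],
    [0,0.3,0,0,0,0,0],
    [0,0,0,0,0,0,0]
  ]
}}

```text
clock: 26.25
position: [519.7, 2.7, 117.1]
ee_rot: [0.937, 0.066, -0.342, 0.024]
contact_force: [-2.0, 0.6, 4.7]
gripper_width: 0.2
```

Emit:
{"api": "servo_tool", "payload": {
  "rows": [
    [0,-0.5,0,0,0,0,0],
    [0,-0.5,0,0,0,0,0],
    [0,0,0,0.5,0,0,0],
    [0,0,0,0.4,0,0,0],
    [0,0.3,0,0,0,0,0],
    [0,0.3,0,0,0,0,0],
    [0,0,0,0,0,0,0],
    [0,0,0,0,0,0,0]
  ]
}}

```text
clock: 27.05
position: [511.0, 1.5, 112.5]
ee_rot: [0.937, 0.066, -0.341, 0.024]
contact_force: [-0.9, -0.2, 1.4]
gripper_width: 0.1
```

Emit:
{"api": "servo_tool", "payload": {
  "rows": [
    [0,0.3,0,0,0,0,0],
    [0,0.2,0,0,0,0,0],
    [0,0,0,0,0,0,0]
  ]
}}

```text
clock: 27.35
position: [514.9, 2.0, 109.6]
ee_rot: [0.937, 0.066, -0.341, 0.024]
contact_force: [-0.9, -0.6, 5.2]
gripper_width: -0.0
```

```bash
cat > push.py <<'E'
from plan import *
import sys
from scipy.optimize import brentq
def solve(xo=14.5):
    s=read_state();p=s["position"];M=R.from_quat(s["ee_rot"]).as_matrix();xt,zt=M[:,0],M[:,2]
    th=np.arctan2(zt@cx,-zt@cz)
    f=lambda z:np.hypot((p+xo*xt+z*zt-H)@cx,(p+xo*xt+z*zt-H)@cz)-70
    zc=brentq(f,-90,-20) if f(-90)*f(-20)<0 else None
    b=p+xo*xt+zc*zt-H;return p,th,zc,np.arctan2(b@cz,b@cx),s
if __name__=="__main__":
    for xo in(14.5,11.5):
        p,th,zc,ph,s=solve(xo);print("th",np.degrees(th),"zc",zc,"phi",ph,"ring",1.2-ph,"F",s["contact_force"],"lat",(p-H)@cy)
        q=bar(ph)-xo*tool(th)[0]-zc*tool(th)[2]
        n=10;dphi=(ph-.32)/n;rot=np.radians(float(sys.argv[1])/n)
        for i in range(1,n+1):
            t0=th+rot*(i-1);t1=th+rot*i;f=ph-dphi*i
            q1=bar(f)-xo*tool(t1)[0]-zc*tool(t1)[2]
            print(round(1.2-f,2),step(q,q1,t0));q=q1
E
python3 push.py -16
```

```text
th -40.01886980241822 zc -47.05916209357561 phi 1.0683220893545493 ring 0.13167791064545065 F [-0.86 -0.56  5.22] lat -0.02716191688323666
0.21 [ 0.39  0.   -0.13]
0.28 [ 0.39 -0.   -0.1 ]
0.36 [ 0.39  0.   -0.08]
0.43 [ 0.39 -0.   -0.05]
0.51 [ 0.39  0.   -0.03]
0.58 [ 0.39  0.   -0.  ]
0.66 [ 0.39 -0.    0.02]
0.73 [ 0.39 -0.    0.05]
0.81 [ 0.38 -0.    0.07]
0.88 [ 0.37 -0.    0.09]
th -40.01886980241822 zc -46.39480148491902 phi 1.112221071969108 ring 0.08777892803089204 F [-0.86 -0.56  5.22] lat -0.02716191688323666
0.17 [ 0.41  0.   -0.14]
0.25 [ 0.42  0.   -0.12]
0.33 [ 0.42 -0.   -0.09]
0.4 [ 0.42  0.   -0.06]
0.48 [ 0.43 -0.   -0.03]
0.56 [ 0.42  0.   -0.  ]
0.64 [0.42 0.   0.03]
0.72 [ 0.42 -0.    0.05]
0.8 [0.41 0.   0.08]
0.88 [ 0.41 -0.    0.11]
```

Smooth steps; run the first three, then check forces.

Emit:
{"api": "servo_tool", "payload": {
  "rows": [
    [0,0.2,0,-0.07,0,-0.8,0],
    [0,0.2,0,-0.07,0,-0.8,0],
    [0,0.2,0,-0.06,0,-0.8,0],
    [0,0.2,0,-0.05,0,-0.8,0],
    [0,0,0,0,0,0,0]
  ]
}}

```text
clock: 27.85
position: [522.5, 3.0, 106.1]
ee_rot: [0.927, 0.066, -0.368, 0.026]
contact_force: [-0.8, -0.5, 7.9]
gripper_width: 0.3
```

Emit:
{"api": "servo_tool", "payload": {
  "rows": [
    [0,0.2,0,-0.04,0,-0.8,0],
    [0,0.2,0,-0.04,0,-0.8,0],
    [0,0,0,0,0,0,0]
  ]
}}

```text
clock: 28.15
position: [525.9, 3.3, 104.2]
ee_rot: [0.922, 0.065, -0.382, 0.027]
contact_force: [-2.0, 0.3, 8.1]
gripper_width: -0.2
```

```bash
python3 push.py -10 | head -1
```

```text
th -44.976092132280876 zc -46.90881207444475 phi 0.8392041102707547 ring 0.36079588972924526 F [-1.96  0.33  8.08] lat -0.23390887883612962
```

Emit:
{"api": "servo_tool", "payload": {
  "rows": [
    [0,0.2,0,-0.03,0,-0.8,0],
    [0,0.2,0,-0.02,0,-0.8,0],
    [0,0.2,0,-0.01,0,-0.8,0],
    [0,0.2,0,0,0,-0.8,0],
    [0,0,0,0,0,0,0]
  ]
}}

```text
clock: 28.65
position: [532.0, 4.2, 98.8]
ee_rot: [0.911, 0.065, -0.407, 0.029]
contact_force: [-1.0, 0.4, 6.9]
gripper_width: -0.2
```

Emit:
{"api": "servo_tool", "payload": {
  "rows": [
    [0,0.2,0,0,0,-0.8,0],
    [0,0.2,0,0,0,-0.8,0],
    [0,0.2,0,0.01,0,-0.8,0],
    [0,0.2,0,0.01,0,-0.8,0],
    [0,0,0,0,0,0,0]
  ]
}}

```text
clock: 29.15
position: [537.0, 5.3, 91.2]
ee_rot: [0.899, 0.064, -0.432, 0.031]
contact_force: [0.4, 0.0, 4.1]
gripper_width: 0.0
```

```bash
python3 push.py -6 | head -1
```

```text
th -51.26771399416164 zc -47.499723782086406 phi 0.5178758821168322 ring 0.6821241178831677 F [0.36 0.04 4.05] lat 0.09977476786686212
```

Emit:
{"api": "servo_tool", "payload": {
  "rows": [
    [0,0.2,0,0.02,0,-0.8,0],
    [0,0.2,0,0.03,0,-0.8,0],
    [0,0.2,0,0.03,0,-0.8,0],
    [0,0,0,0,0,0,0]
  ]
}}

```text
clock: 29.55
position: [539.8, 5.8, 85.2]
ee_rot: [0.89, 0.063, -0.45, 0.032]
contact_force: [-0.9, 0.3, -0.7]
gripper_width: 0.2
```

Emit:
{"api": "servo_tool", "payload": {
  "rows": [
    [0,0.2,0,0.03,0,-0.8,0],
    [0,0.2,0,0.03,0,-0.8,0],
    [0,0,0,0,0,0,0],
    [0,0,0,0,0,0,0]
  ]
}}

```text
clock: 29.95
position: [541.6, 5.9, 83.1]
ee_rot: [0.884, 0.063, -0.462, 0.033]
contact_force: [0.1, 0.4, -0.1]
gripper_width: -0.2
```

```bash
python3 push.py -2 | head -1
```

```text
th -55.221818891037145 zc -46.9129350965648 phi 0.33476747619979336 ring 0.8652325238002065 F [ 0.07  0.36 -0.09] lat 0.05800004337965303
```

Emit:
{"api": "servo_tool", "payload": {
  "rows": [
    [0,-0.8,0,-0.6,0,0,0],
    [0,-1.6,0,-1.2,0,0,0],
    [0,-2.4,0,-1.7,0,0,0],
    [0,-2.4,0,-1.7,0,0,0],
    [0,-2.4,0,-1.7,0,0,0],
    [0,0,0,0,0,0,0],
    [0,0,0,0,0,0,0]
  ]
}}

```text
clock: 30.65
position: [543.6, 6.3, 203.1]
ee_rot: [0.885, 0.063, -0.461, 0.032]
contact_force: [0.0, -0.8, -1.3]
gripper_width: -0.1
```

Run:
```python
from plan import *
s=read_state();print(s["position"],s["contact_force"])
d={n:get_image(n) for n in("side","top","wrist")};pickle.dump(d,open("d9.pkl","wb"))
S=d["side"];a=S["image"][:,:,1]
print("open bar",proj(S,bar(1.2)),"shut bar",proj(S,bar(0)),"shut sides",[proj(S,H+30*cx+k*cy) for k in(-21,21)],"tip",proj(S,H+64*cx))
print("     ",*[f"{c:3d}" for c in range(196,240)])
for r in range(148,192):print(r,":",*[f"{x:3d}" for x in a[r,196:240]])
```

```text
[543.6    6.29 203.11] [ 0.04 -0.77 -1.33]
open bar (np.float64(216.74014009974306), np.float64(151.35314338270734)) shut bar (np.float64(232.24865602868724), np.float64(171.27555923099908)) shut sides [(np.float64(227.53013888966876), np.float64(180.59048792138523)), (np.float64(213.3568087943475), np.float64(175.43545295957668))] tip (np.float64(230.51091274209583), np.float64(172.25462804062562))
      196 197 198 199 200 201 202 203 204 205 206 207 208 209 210 211 212 213 214 215 216 217 218 219 220 221 222 223 224 225 226 227 228 229 230 231 232 233 234 235 236 237 238 239
148 : 169 169 169 169 168 166 165 166 166 161 148 139 132 146 163 165 166 167 168 167 167 166 167 167 167 167 167 168 168 166 165 165 165 164 164 164 160 147 141 134 137 141 126 142
149 : 168 168 169 168 168 167 167 159 143 134 148 165 154 135 132 148 161 167 167 167 166 166 165 165 166 165 165 167 167 167 167 166 165 165 156 138 130 147 162 161 162 162 151 136
150 : 166 167 167 168 159 137 136 157 166 164 164 166 164 163 153 128 119 143 163 165 165 166 166 165 164 165 165 165 166 166 165 158 143 142 145 151 1
[... 6792 characters left out ...]
78  76  78  77  77  77  79  78  74  76  75  74  77  75  73  74  74  73  76  78  73  73  73  74  73  74  73  74  74  71  65  63  68  78  86  89  90  90  90
189 :  88  91  89  84  78  77  77  76  78  79  77  76  76  75  75  74  76  75  74  73  75  73  72  74  75  74  74  75  74  73  72  72  72  70  64  58  58  63  71  72  81  88  87  89
190 :  91  88  89  85  81  77  77  76  76  75  75  77  79  77  75  76  75  74  72  74  74  72  74  73  74  73  73  74  74  73  74  70  62  58  60  62  68  67  64  68  79  87  87  87
191 :  89  89  89  87  82  76  76  75  77  76  78  79  82  82  85  86  79  73  74  73  74  73  72  74  74  71  72  72  74  73  67  62  59  59  63  70  67  61  60  73  86  82  82  87
```

```bash
python3 -c "
from bench import *
print(job_done())"
```

```text
the job is handed in; nothing more can be done
None
```

I locked the coupling and handed the job in at about 31 s of the 67 s allowed. `job_done()` gives no verdict, so the result below rests on my own last checks.

**What I did**
- **Pick-up:** I took the largest of the three ringed pins by its tab. The first close missed and shut on air, with no contact force and nothing moved. The fingertips stood roughly 35 mm higher than the stated TCP offset suggests. I lowered further and gripped at about 12.5 mm.
- **Hole:** I found it by touching its edges with the nose, in height and sideways, at under about 9 N. The play matched the nose in the hole, and the post is close to its lowest setting, with the axis about 75 mm high.
- **Insertion:** The pin slid in with almost no force until the collar met the post at about 5 N. I then let go of the tab.
- **Ring:** I pushed the bar over with the closed fingers tilted back. Resistance peaked at about 8 N, fell to zero near an angle of 0.8, and the ring snapped shut.

**Last checks**
- **Ring:** In the side image it lies level round the post, with the bar within about 1 pixel of where a shut ring should be.
- **Pin:** In the wrist image taken just after release it was home to about 2 mm. I did not measure the tip again after the ring shut.
- **Arm:** The gripper had been raised about 120 mm, with contact force near zero.
- **Not checked:** I did not compare the pots and other loose things with their starting positions. No unexpected contact force showed.

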